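# Free the jammed matchbox from the dispenser chute

## Task

A matchbox has turned sideways and jammed in the narrowing chute of the metal matchbox dispenser, under the two in-turned lips. Push it back up the chute floor until it is fully clear of the lips, then lift it out and lay it gently, flat and right way up, on the floor of the wooden tray, without knocking over anything standing on the tray.

Things in the scene. Friction and masses are not known exactly. Their poses are not given: they have to be found in the camera images.
- matchbox: Closed matchbox, 53 (its x) x 36 (its y) x 15 (z) mm, about 25 g. Origin at the centre of its underside, z out of its top. Starts flat on the sloping chute floor, nearly square across the chute (its 53 mm length across), against the taper, its centre about 22 mm below chute along the slope. It does not slide by itself: it stays where it is left on the slope.
- chute (a point): Point on the sloping chute floor, on its centre line, at the upper end of the lips. x points UP the slope (14 degrees), y across, z normal to the floor. In this tilted frame, mm: flat floor x -90 to 125; sides at y +-46, 23 high. Lips: plates 20 to 23 above the floor, x -88 to 0, from y +-18 outwards, leaving a 36 wide open slot. Above x 0 it is open on top; end rim 12 high at x 122.
- dispenser: The fixed dispenser, bare aluminium on four legs, 258 long (x) x 98 wide. Origin on the table under its middle, z up, x towards the high end. chute lies at 10 mm in x and 55 mm in z from this origin. Low catch ledge at its -x end. It cannot be moved.
- tray: Low brown wooden tray, fixed, 210 (x) x 236 (y) mm, rim 16 high and 6 thick, inner floor 4 above the table. Origin at the centre of its underside. Two shakers and a spice jar stand in its part with y above 25 mm; the half with y below 0 is empty.
- salt_shaker: Glass shaker with grey cap, 44 wide, 90 high, standing on the tray; origin at the centre of its underside.
- pepper_shaker: Second shaker of the same shape, 44 wide, 90 high, standing on the tray; origin at the centre of its underside.
- spice_jar: Spice jar with a red cap, 45 wide, 106 high, standing on the tray; origin at the centre of its underside.
- neck (a point): Point on the chute floor, centre line, where the narrow neck begins, 49 mm down the slope from chute, same axes. Under the lips two guides (19 high) narrow the way evenly from 92 mm (10 mm below chute) to 42 mm here, then 42 on down to the outlet. The crosswise box fits under the lips with 5 mm to spare but cannot come up through the slot. Nothing else is in the chute.
Not all that is in view belongs to the job. Of the things like the matchbox, leave any that is pink; of the rest the larger one is meant.

How it is judged:
On the way, in this order (a step that is already met when the one before it is completed fails the run):
1. the matchbox has been pushed up the chute floor, clear of the lips (centre at least 20 mm above their upper end), still down on the floor (x of matchbox in the frame of chute between 0.02 and 0.125 m and z of matchbox in the frame of chute between -0.005 and 0.008 m), for 0.2 s.
2. the matchbox has been lifted out of the chute (at least 35 mm above its floor) (z of matchbox in the frame of chute above 0.035 m), for 0.1 s.
At the end, for the whole second after the job is handed in: The matchbox lies at rest on the tray's floor, inside its rim, flat (within 7 degrees, underside within 5 mm of the floor) and right way up; shakers and spice jar still stand on the tray (x of matchbox in the frame of tray between -0.099 and 0.099 m and y of matchbox in the frame of tray between -0.112 and 0.112 m and z of matchbox in the frame of tray below 0.009 m and angle between matchbox's own z axis and vertical below 0.12 rad and linear speed of matchbox below 0.02 m/s and angle between each of salt_shaker, pepper_shaker, spice_jar's own z axis and vertical below 0.3 rad); the robot touches nothing.
It fails at once if a shaker or the spice jar is knocked over (tilted more than about 29 degrees) (angle between any of salt_shaker, pepper_shaker, spice_jar's own z axis and vertical above 0.5 rad).
It fails at once if the matchbox is dropped or thrown (faster than 0.7 m/s while the fingers do not hold it, a fall of about 25 mm) (contact force between the fingers and matchbox below 0.01 N and linear speed of matchbox above 0.7 m/s).
It also fails if it takes over 51 s, if anything falls off the work surface, if the arm or the gripper's body presses on something with over 40 N, if the wrist force passes 120 N, or if a joint passes its speed limit or range.

## Robot

A 7-joint arm with a two-finger parallel gripper is mounted at the origin on a cart in front of the work surface, level with it; the furniture and walls round the work are solid. World frame = base frame: x ahead of the robot, y to its left, z up, the work surface at z = 0. Lengths are in m, angles in rad, forces in N, time in s.
With the tool pointing down it reaches from about 0.4 to 0.875 m from the base axis. Payload 6.5 kg.
Tool frame: the origin (TCP) lies on the centre line of the jaws, within the pads' length; the fingertips stand robot.finger_overhang ahead of it and the grasp point (between the pads) lies 11 mm behind it (robot.finger_overhang is the distance from the TCP to the fingertips, in m); z points along the fingers, y is the line along which they close (so a half turn about z gives the same grasp; the last joint's range is limited). The gripper opens to 85 mm and grips with 20 to 120 N. Pads are 22 mm wide; open, the fingers measure 114 mm over their backs; the gripper's body (76 mm by 85 mm) begins 54 mm behind the grasp point. The pads swing forward as they close: fully open they stand 13 mm farther back than shut.
Start: joints at [1.098, 0.536, -0.004, 1.538, 0.003, 1.067, -0.071], TCP at [0.257, -0.597, 0.239] pointing down, gripper open.
Joint ranges: [-2.7, 2.7], [-0.37, 2.16], [-1.27, 1.26], [0.24, 2.4], [-1.31, 4.45], [0.19, 1.91], [-2.76, 2.76]. Speed limits (rad/s): [2.39, 2.39, 3.14, 3.14, 3.14, 3.14, 3.14].

## Interface

Orientations are given as a rotation vector (axis times angle).
In Python, from station import robot, vision gives the robot as it stands. The module is installed in compiled form; this text tells all that it offers.
- The arm moves only by the tool jog_arm, never from a script. Its argument "rows" is a list of rows, each a list of 2 entries, a list of its own where there are three numbers: the shift along the tool's x, y, z in cm, then the turn, a rotation vector about the tool's x, y, z in degrees. A call has 1 to 5 rows; each row is the pose to reach, as a shift and turn from the pose commanded when the call began, along the tool's axes at that moment; what a row does not reach only later rows make up. A row lasts 1/10 s, in which the tool goes at most 50 mm and 8.59 degrees, less where a joint would pass 70% of its speed; a pose out of reach is approached as far as the arm can. A call with a gripper value outside its range is refused whole. "grip" is the finger opening in cm, from 0 to 8.54, set as the call begins (left out, the last holds). The fingers move at their own pace and stop on an object; "force" is the grip in N (left out, the last holds). Time passes only in rows, so rows that repeat a pose let the fingers close. It gives the time, the measured TCP pose, the force, the opening and the grip force at its end, in the units of the state.
- robot.state(): the state, without advancing time (a new reading comes with each control period).
- vision.capture(name): name is "side" or "top"; returns the picture (480x640x3 uint8, red, green, blue); there is no depth.
- vision.camera_info(name): a dict with "fov_y" (degrees; the focal length in pixels is half the picture's height over the tangent of half this angle, whatever the lens; pixels are square), "cx", "cy" (the principal point, pixels), "pose" (4x4, takes a point from camera to world coordinates). Camera axes: x right, y up, looking along -z (the intrinsics and any distortion apply to the point x, -y, -z); pixel columns grow to the right and rows downward; lengths in m; the calibration is good to about 2 mm. A picture is of the moment at which its call begins. camera_info takes no time and is no camera call.
- robot.finish_job(): hands the job in; it is judged then, once.
The state is a dict: "time": time; "joint_positions": joint angles; "dq": joint speeds; "joint_torque": joint torques, N m; "eef_pos": TCP position; "tool_rot": TCP orientation; "contact_force": force on the tool from outside, world axes, zero at the start; "moment": the same for the moment, N m; "grip_width": opening from 0.0 (shut) to 1.0 (fully open); "finger_force": force on a finger pad.
Only numpy, scipy, OpenCV 4.12 (cv2) and the standard library are available. Lean on these libraries where they do the work, as an engineer would, in place of code of your own. Each camera call takes 0.05 s, during which the arm holds its last target. There are 200 camera calls.

## Working session

There is one attempt and no reset: what is moved stays moved. The work goes in short steps, Python scripts to look and compute and a tool call to move; the robot and the scene stay as the last step left them, time stands still between calls to the robot, and variables do not carry over. Pictures are saved under pics/ and viewed, at most 10 in all, crops included, and the job is handed in when it is done.

Besides the shell and the picture viewer there is one more tool, called as name(argument=value, ...) on one line, values as JSON. jog_arm: Moves the arm, as the interface text tells. Its arguments: {"type":"object","properties":{"rows":{"type":"array"},"grip":{"type":"number"},"force":{"type":"number"}},"required":["rows"]}

```bash
mkdir -p pics
python3 - <<'E'
from station import robot, vision
import cv2, numpy as np
for n in ("side","top"):
    im=vision.capture(n); cv2.imwrite(f"pics/{n}0.png",im[:,:,::-1])
    c=vision.camera_info(n); print(n,c)
print(robot.state(), robot.finger_overhang)
E
```

```text
side {'fov_y': 47.87194933922323, 'cx': 328.74716108738653, 'cy': 236.22007444238875, 'pose': array([[-0.24339695,  0.76615124, -0.59478584, -0.10189229],
       [-0.96991192, -0.19565093,  0.14488475,  0.33241179],
       [-0.00536678,  0.61215438,  0.79072006,  0.90457088],
       [ 0.        ,  0.        ,  0.        ,  1.        ]])}
top {'fov_y': 48.71846685597221, 'cx': 314.5668303667458, 'cy': 236.12222598919547, 'pose': array([[ 0.00730767,  0.98958299, -0.14377797,  0.37446681],
       [-0.9999693 ,  0.006825  , -0.00384995,  0.17649693],
       [-0.00282855,  0.14380169,  0.98960248,  0.90283003],
       [ 0.        ,  0.        ,  0.        ,  1.        ]])}
{'time': 0.1, 'joint_positions': array([ 1.09778659,  0.53710957, -0.00444209,  1.53873877,  0.00260915,
        1.06734697, -0.07119411]), 'dq': array([ 0.00089384, -0.0007591 ,  0.00127584, -0.00132981, -0.00103163,
        0.00088616,  0.00026443]), 'joint_torque': array([ 3.47669862e-03, -5.84567785e+01,  1.05265025e+00, -2.59776002e+01,
        1.27632060e-02,  4.56957350e-03, -2.73407937e-05]), 'eef_pos': array([ 0.25696043, -0.59644709,  0.23850212]), 'tool_rot': array([-3.07529745e+00, -6.34438628e-01,  6.95949267e-04]), 'contact_force': array([-1.07233171, -0.05893676,  0.25531797]), 'moment': array([-0.04817125,  0.02568209, -0.00514814]), 'finger_force': 0.0, 'grip_width': 1.0022246297981523} 0.008
```

View pics/side0.png

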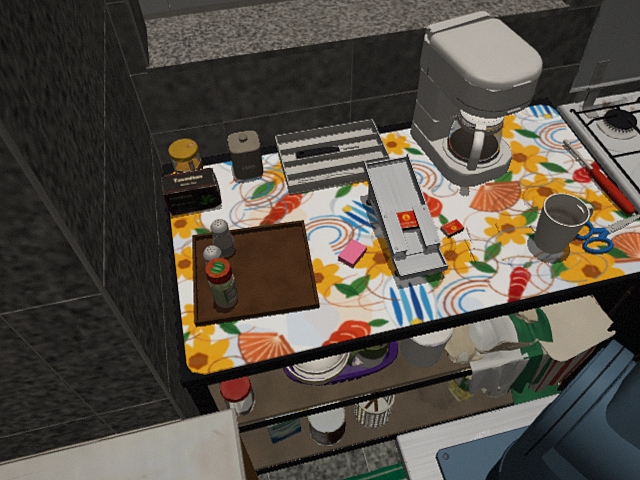

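View pics/top0.png

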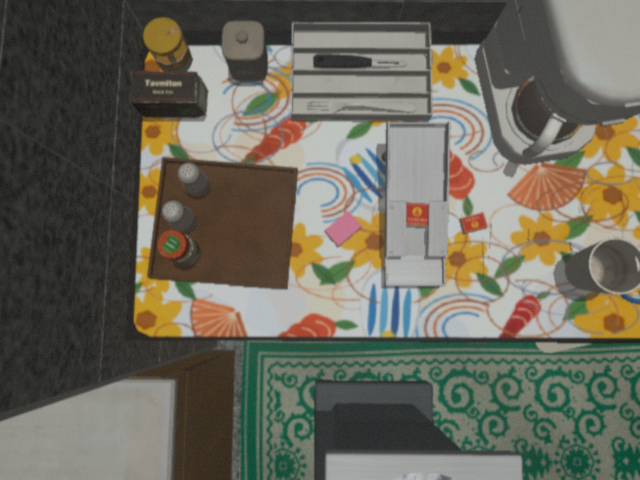

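Candidates for the box:
- Red box in the chute: top (417,215), side (407,220).
- Smaller red box on the table: top (473,222), side (454,228).
- Pink box: top (343,230), side (352,253).

I rule out the pink one. The larger red box is the one in the chute, so that is the target. Next I measure it and check it in a crop.

```bash
cat > h.py <<'E'
import numpy as np, cv2
from station import robot, vision
from scipy.spatial.transform import Rotation as R
def ray(n,u,v):
    c=vision.camera_info(n); f=240/np.tan(np.radians(c["fov_y"]/2)); P=np.array(c["pose"])
    d=P[:3,:3]@np.array([(u-c["cx"])/f,-(v-c["cy"])/f,-1]); return P[:3,3],d/np.linalg.norm(d)
def plane(n,uv,z):
    o,d=ray(n,*uv); return o+d*(z-o[2])/d[2]
def tri(a,b):
    o1,d1=ray("top",*a); o2,d2=ray("side",*b)
    s=np.linalg.lstsq(np.c_[d1,-d2],o2-o1,rcond=None)[0]
    p,q=o1+s[0]*d1,o2+s[1]*d2; return (p+q)/2,np.linalg.norm(p-q)
def proj(n,p):
    c=vision.camera_info(n); f=240/np.tan(np.radians(c["fov_y"]/2)); P=np.array(c["pose"])
    q=P[:3,:3].T@(np.array(p)-P[:3,3]); return np.array([c["cx"]+f*q[0]/-q[2],c["cy"]-f*q[1]/-q[2]])
def reds(im,box):
    h=cv2.cvtColor(im,cv2.COLOR_RGB2HSV); m=(((h[...,0]<9)|(h[...,0]>172))&(h[...,1]>150)&(h[...,2]>90)).astype(np.uint8)
    k=np.zeros_like(m); x0,y0,x1,y1=box; k[y0:y1,x0:x1]=1
    m=cv2.morphologyEx(m*k,cv2.MORPH_CLOSE,np.ones((7,7)))
    c=max(cv2.findContours(m,0,2)[0],key=cv2.contourArea); return cv2.minAreaRect(c)
E
python3 - <<'E'
from h import *
np.set_printoptions(precision=4,suppress=True)
t=cv2.imread("pics/top0.png"); s=cv2.imread("pics/side0.png")
a=cv2.resize(t[110:300,360:500],None,fx=3,fy=3,interpolation=2)[:570]; b=cv2.resize(s[145:285,350:470],None,fx=3,fy=3,interpolation=2)
h=570; C=np.zeros((h,a.shape[1]+b.shape[1],3),np.uint8); C[:a.shape[0],:a.shape[1]]=a; C[:b.shape[0],a.shape[1]:]=b
cv2.imwrite("pics/crop1.png",C); print(C.shape)
rt=reds(t[:,:,::-1].copy(),(400,195,435,235)); rs=reds(s[:,:,::-1].copy(),(390,205,425,235)); print(rt,rs,tri(rt[0],rs[0]))
for uv in [(164,158),(298,169),(285,288),(149,277)]: print("tray",plane("top",uv,.016))
E
```

```text
(570, 780, 3)
((416.865478515625, 213.8832550048828), (20.80413818359375, 19.02296257019043), 4.085616588592529) ((407.0000305175781, 219.0000457763672), (16.492422103881836, 16.97749137878418), 75.96376037597656) (array([0.5334, 0.0155, 0.0647]), np.float64(0.0003738792663027707))
tray [0.638  0.4413 0.016 ]
tray [0.6199 0.2093 0.016 ]
tray [0.4156 0.2286 0.016 ]
tray [0.4323 0.4565 0.016 ]
```

View pics/crop1.png

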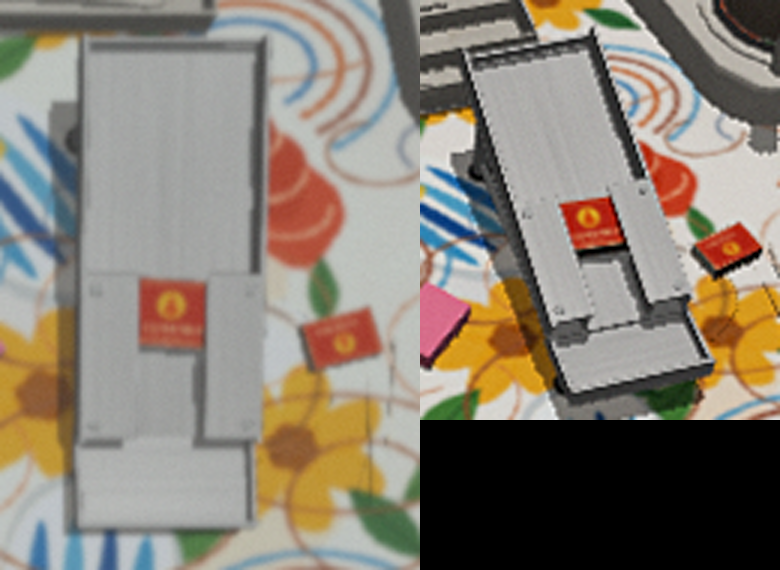

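The crop confirms the larger red box under the lips. The lip upper edge is at top row 201 (columns 388–447), the lip lower edge at row 257, and the high end at row 123. Now I compute the chute frame.

Run:
```python
from h import *
np.set_printoptions(precision=4,suppress=True)
k=lambda x,y:(360+x/3-.33,110+y/3-.33)
q=lambda x,y:(350+(x-420)/3-.33,145+y/3-.33)
for n,uv,z in [("highL",k(80,38),.107),("highR",k(267,38),.107),("lipUL",k(83,274),.077),("lipUR",k(262,274),.077),("slotL",k(139,277),.077),("slotR",k(206,277),.077),("lipLL",k(80,440),.056),("lipLR",k(260,440),.056)]: print(n,plane("top",uv,z))
print(tri(k(83,274),q(510,206)),tri(k(262,274),q(643,180)),tri(k(80,38),q(467,48)),tri(k(267,38),q(595,30)))
print("box corners",[plane("top",k(*p),.066) for p in [(139,350),(205,350)]])
```

```text
highL [0.6708 0.0686 0.107 ]
highR [ 0.6715 -0.0289  0.107 ]
lipUL [0.5516 0.0645 0.077 ]
lipUR [ 0.5523 -0.0302  0.077 ]
slotL [0.5502 0.0349 0.077 ]
slotR [ 0.5505 -0.0006  0.077 ]
lipLL [0.4655 0.0644 0.056 ]
lipLR [ 0.4662 -0.0318  0.056 ]
(array([0.5525, 0.0659, 0.0753]), np.float64(0.003312631468300235)) (array([ 0.5535, -0.0291,  0.0738]), np.float64(0.0038966141485855953)) (array([0.6681, 0.0674, 0.1125]), np.float64(0.004130976017709875)) (array([ 0.6736, -0.0309,  0.101 ]), np.float64(0.0009502247637833166))
box corners [array([0.5129, 0.0337, 0.066 ]), array([ 0.5131, -0.0015,  0.066 ])]
```

```bash
cat >> h.py <<'E'
np.set_printoptions(precision=2,suppress=True)
yaw=np.radians(1.0); RC=R.from_euler("z",yaw)*R.from_euler("y",-np.radians(14))
PC=np.array([.5576,.0174,.055]); CM=RC.as_matrix()
# tool y = chute x, tool x = chute y, tool z = -chute z
RT=R.from_matrix(np.c_[CM[:,1],CM[:,0],-CM[:,2]])
def toc(p): return CM.T@(np.asarray(p)-PC)*1000
def go(p,rot):
    s=robot.state(); r0=R.from_rotvec(s["tool_rot"]); p0=np.array(s["eef_pos"])
    print("t",s["time"],"tcp chute mm",toc(p0),"shift cm",r0.inv().apply(p-p0)*100,"turn deg",np.degrees((r0.inv()*rot).as_rotvec()))
def goc(mm,rot=None): go(PC+CM@(np.array(mm)/1000),rot or RT)
E
python3 -c "
from h import *
goc([-62,0,120])"
```

```text
t 0.1 tcp chute mm [-257.67 -608.51  253.36] shift cm [ 43.65 -47.85   8.28] turn deg [-12.41   8.22 -67.34]
```

jog_arm(rows=[[[21.0,-24.0,1.0],[0,0,-34]],[[21.0,-24.0,1.0],[0,0,-34]],[[21.0,-24.0,1.0],[0,0,-34]],[[21.0,-24.0,1.0],[0,0,-34]],[[21.0,-24.0,1.0],[0,0,-34]]], grip=0, force=20)

```text
time: 0.6
eef_pos: [0.3339, -0.357, 0.2312]
tool_rot: [-2.753, -1.512, 0.0]
contact_force: [0.8, 1.4, 1.4]
grip_width: 0.145
finger_force: 0.0
```

```bash
python3 -c "
from h import *
goc([-62,0,120])"
```

```text
t 0.6 tcp chute mm [-180.7  -370.46  226.63] shift cm [38.68 -8.66  7.48] turn deg [-13.62   4.08 -33.29]
```

jog_arm(rows=[[[22,-5,4],[-8,2,-20]],[[22,-5,4],[-8,2,-20]],[[22,-5,4],[-8,2,-20]],[[22,-5,4],[-8,2,-20]],[[22,-5,4],[-8,2,-20]]])

```text
time: 1.1
eef_pos: [0.4106, -0.1435, 0.191]
tool_rot: [2.366, 1.899, 0.148]
contact_force: [0.3, -0.7, 0.2]
grip_width: -0.004
finger_force: 0.0
```

```bash
python3 -c "
from h import *
goc([-62,0,90])"
```

```text
t 1.1 tcp chute mm [-112.42 -158.35  168.15] shift cm [16.91  1.96  6.89] turn deg [ -5.75   1.99 -13.31]
```

jog_arm(rows=[[[8.5,1,3.4],[-3,1,-7]],[[16.9,2,6.9],[-5.8,2,-13.3]],[[16.9,2,6.9],[-5.8,2,-13.3]],[[16.9,2,6.9],[-5.8,2,-13.3]],[[16.9,2,6.9],[-5.8,2,-13.3]]])

```text
time: 1.6
eef_pos: [0.4774, 0.0191, 0.1266]
tool_rot: [2.066, 2.119, 0.263]
contact_force: [-0.3, 0.0, 0.6]
grip_width: 0.001
finger_force: 0.0
```

```bash
python3 -c "
from h import *
goc([-62,0,45])
for n in ('top','side'): cv2.imwrite(f'pics/{n}1.png',vision.capture(n)[:,:,::-1])
a=cv2.imread('pics/top1.png')[110:300,360:500];b=cv2.imread('pics/side1.png')[130:320,340:470]
cv2.imwrite('pics/c2.png',cv2.resize(np.hstack([a,b]),None,fx=2.9,fy=2.9,interpolation=2))
print(proj('top',robot.state()['eef_pos']),proj('side',robot.state()['eef_pos']))"
```

```text
t 1.6 tcp chute mm [-60.45   3.09  88.9 ] shift cm [-0.32 -0.16  4.39] turn deg [ 0.07 -0.22  0.42]
[427.25 244.31] [421.85 220.41]
```

View pics/c2.png

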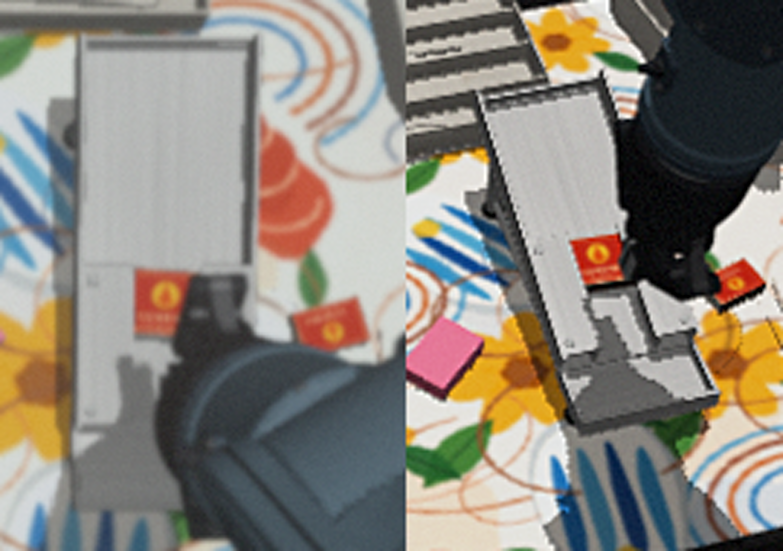

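The gripper hides the tip in the top view, around (435,212). I overlay projected tool points to check the geometry.

```bash
python3 -c "
from h import *
s=robot.state();r=R.from_rotvec(s['tool_rot']);p=s['eef_pos'];o=[]
for n,(x0,y0) in {'top':(380,180),'side':(370,150)}.items():
    im=cv2.resize(cv2.imread(f'pics/{n}1.png')[y0:y0+110,x0:x0+90],None,fx=4.4,fy=4.4,interpolation=2)
    D=lambda q,c: cv2.circle(im,tuple(int(v) for v in (proj(n,p+r.apply(np.array(q)/1000))-[x0,y0])*4.4),3,c,-1)
    for a in(-11,11):
        for b in(-14.5,14.5): D((a,b,8),(0,255,0))
    for a in(-38,38):
        for b in(-42,42): D((a,b,-65),(255,255,0)); D((b,a,-65),(255,0,255))
    o.append(im)
cv2.imwrite('pics/c3.png',np.clip(np.hstack(o).astype(float)*1.3,0,255))"
```

```text
[ WARN:0@0.156] global loadsave.cpp:1063 imwrite_ Unsupported depth image for selected encoder is fallbacked to CV_8U.
```

View pics/c3.png

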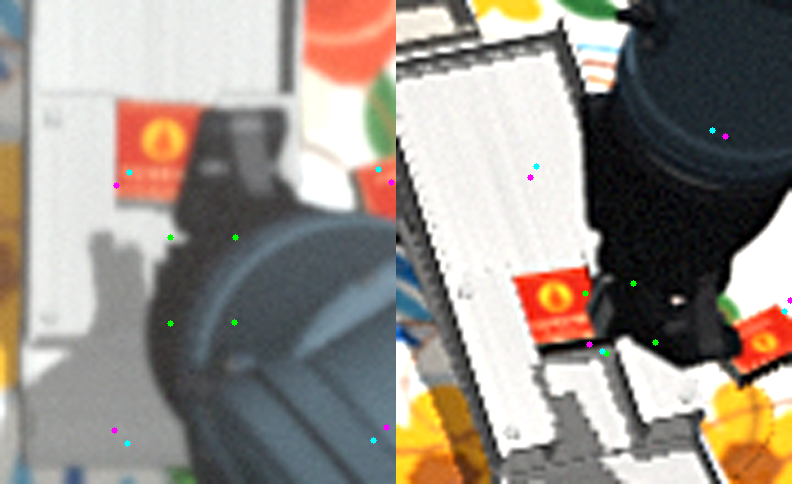

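```bash
python3 -c "
from h import *
s=robot.state();r=R.from_rotvec(s['tool_rot']);p=s['eef_pos'];print(toc(p))
for n,(x0,y0) in {'top':(380,180),'side':(370,150)}.items():
    print(n,[np.round((proj(n,p+r.apply([0,0,-z/1000]))-[x0,y0])*4.4).astype(int).tolist() for z in(-8,0,30,65,100,150,200,250)])
d=vision.capture('top'); cv2.imwrite('pics/top2.png',d[:,:,::-1]); print(np.abs(d[:,:,::-1].astype(int)-cv2.imread('pics/top1.png')).mean())
i=vision.capture('side')[130:350,330:600,::-1]; i=255*(i/255.)**.45
cv2.imwrite('pics/c4.png',cv2.resize(i.astype(np.uint8),None,fx=2.7,fy=2.7,interpolation=2))"
```

```text
[-61.67  -2.69  89.75]
top [[203, 280], [208, 283], [227, 294], [252, 307], [280, 322], [324, 347], [376, 375], [438, 409]]
side [[224, 318], [228, 310], [244, 278], [263, 238], [284, 196], [316, 131], [352, 58], [392, -24]]
3.1067469618055554
```

View pics/c4.png

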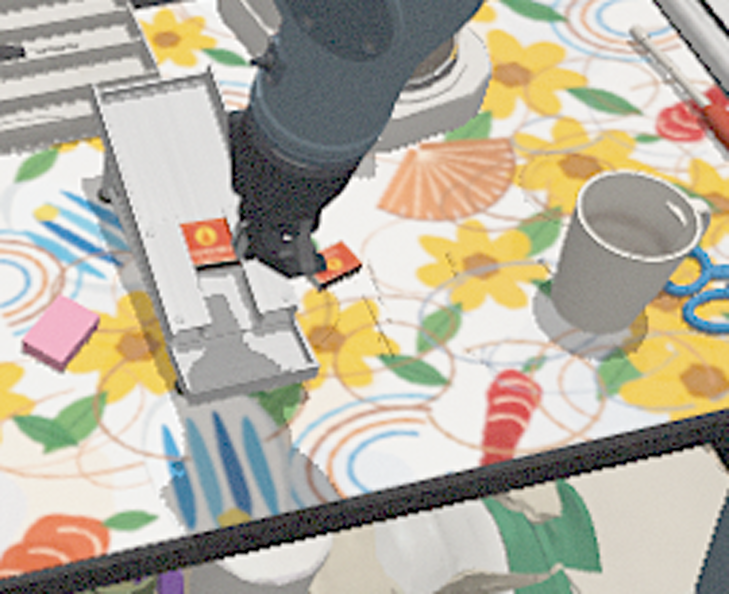

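```bash
python3 -c "
from h import *
s=robot.state();r=R.from_rotvec(s['tool_rot']);p=s['eef_pos']
np.set_printoptions(precision=4,suppress=True)
for a in [(436.8,214),(435,204)]:
  for b in [(416.4,219.3),(447,226),(432,205),(420,185)]:
    q,e=tri(a,b); print(a,b,q,e,'tool',r.inv().apply(q-p)*1000)
i=cv2.imread('pics/top1.png')[150:340,370:560]; i=255*(i/255.)**.45
cv2.imwrite('pics/c5.png',cv2.resize(i.astype(np.uint8),None,fx=3.1,fy=3.1,interpolation=2))"
```

```text
(436.8, 214) (416.4, 219.3) [ 0.5376 -0.014   0.0507] 0.011263874231456783 tool [-25.5784  40.6826  89.5414]
(436.8, 214) (447, 226) [ 0.5311 -0.0487  0.0273] 0.05063686795199075 tool [-60.0879  28.2311 110.6004]
(436.8, 214) (432, 205) [ 0.5213 -0.0152  0.112 ] 0.020326368518676863 tool [-26.6234  39.7339  26.0481]
(436.8, 214) (420, 185) [0.5103 0.0122 0.1873] 0.0007324657717577772 tool [  0.8658  47.6994 -49.6068]
(435, 204) (416.4, 219.3) [ 0.5592 -0.0215  0.0226] 0.003916614334405757 tool [-33.294   54.7409 122.0002]
(435, 204) (447, 226) [ 0.5509 -0.0558  0.0027] 0.060169518237975964 tool [-67.4691  41.4595 139.2682]
(435, 204) (432, 205) [ 0.5399 -0.0215  0.0898] 0.028057307372982995 tool [-33.1526  52.3595  52.1061]
(435, 204) (420, 185) [0.5274 0.0068 0.168 ] 0.005687669105454826 tool [ -4.7115  59.5295 -26.7496]
```

View pics/c5.png

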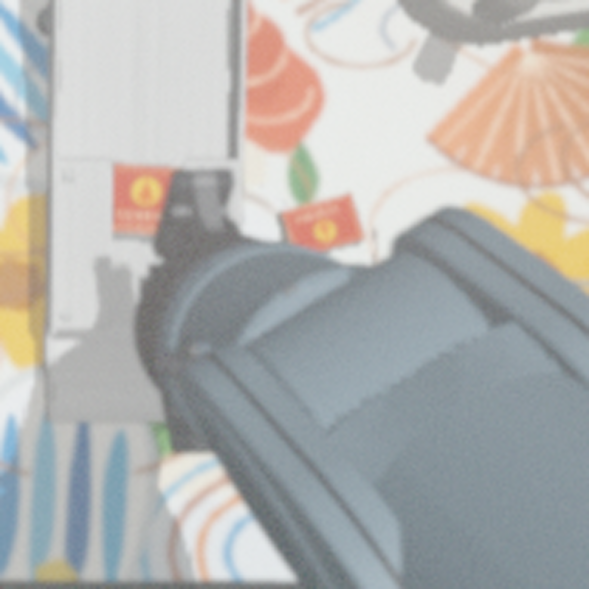

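The top point (437,214) and side point (420,185) agree to 0.7 mm, and land on the knuckle at tool (1,48,-50). So the calibration and TCP are sound, and I go down through the slot.

```bash
python3 -c "
from h import *
goc([-62,0,13])"
```

```text
t 1.8 tcp chute mm [-61.6   -5.11  90.23] shift cm [ 0.53 -0.05  7.72] turn deg [ 0.03  0.14 -0.26]
```

jog_arm(rows=[[[0.2,0,2],[0,0,0]],[[0.2,0,4.5],[0,0,0]],[[0.2,0,4.5],[0,0,0]],[[0.2,0,4.5],[0,0,0]]])

```text
time: 2.2
eef_pos: [0.487, 0.0129, 0.0843]
tool_rot: [2.079, 2.104, 0.258]
contact_force: [0.0, -0.4, -0.5]
grip_width: 0.001
finger_force: 0.0
```

```bash
python3 -c "
from h import *
goc([-62,0,13])"
```

```text
t 2.2 tcp chute mm [-61.45  -3.31  45.54] shift cm [ 0.34 -0.06  3.25] turn deg [ 0.02  0.14 -0.29]
```

jog_arm(rows=[[[0.35,0,0],[0,0,0]],[[0.35,0,1],[0,0,0]],[[0.35,0,2],[0,0,0]],[[0.35,0,3.1],[0,0,0]],[[0.35,0,3.1],[0,0,0]]])

```text
time: 2.7
eef_pos: [0.4947, 0.0178, 0.0531]
tool_rot: [2.077, 2.107, 0.258]
contact_force: [0.5, -0.6, 0.1]
grip_width: -0.004
finger_force: 0.0
```

```bash
python3 -c "
from h import *
goc([-62,0,12])"
```

```text
t 2.7 tcp chute mm [-61.47   1.52  13.38] shift cm [-0.15 -0.05  0.14] turn deg [ 0.01  0.07 -0.15]
```

jog_arm(rows=[[[-0.1,0.6,0],[0,0,0]],[[-0.1,1.4,0],[0,0,0]],[[-0.1,2.2,0],[0,0,0]],[[-0.1,3.0,0],[0,0,0]],[[-0.1,3.8,0],[0,0,0]]])

```text
time: 3.2
eef_pos: [0.5326, 0.0172, 0.0637]
tool_rot: [2.077, 2.106, 0.26]
contact_force: [-2.8, -0.3, 3.3]
grip_width: 0.002
finger_force: 1.4
```

```bash
python3 -c "
from h import *
goc([25,0,13])"
```

```text
t 3.2 tcp chute mm [-22.11   0.29  14.45] shift cm [-0.01  4.71  0.15] turn deg [ 0.09  0.08 -0.19]
```

jog_arm(rows=[[[0,0.9,0.1],[0,0,0]],[[0,1.9,0.1],[0,0,0]],[[0,2.9,0.1],[0,0,0]],[[0,3.9,0.1],[0,0,0]],[[0,4.7,0.1],[0,0,0]]])

```text
time: 3.7
eef_pos: [0.5789, 0.018, 0.074]
tool_rot: [2.076, 2.106, 0.26]
contact_force: [-0.6, 0.5, 0.7]
grip_width: 0.0
finger_force: 0.2
```

```bash
python3 -c "
from h import *
goc([15,0,13])
for n in ('top','side'): cv2.imwrite(f'pics/{n}3.png',vision.capture(n)[:,:,::-1])
a=cv2.imread('pics/top3.png')[110:300,360:500];b=cv2.imread('pics/side3.png')[130:320,340:470]
cv2.imwrite('pics/c6.png',cv2.resize(np.hstack([a,b]),None,fx=2.9,fy=2.9,interpolation=2))"
```

```text
t 3.7 tcp chute mm [25.25  0.27 13.25] shift cm [-0.03 -1.03  0.02] turn deg [ 0.11  0.07 -0.18]
```

View pics/c6.png

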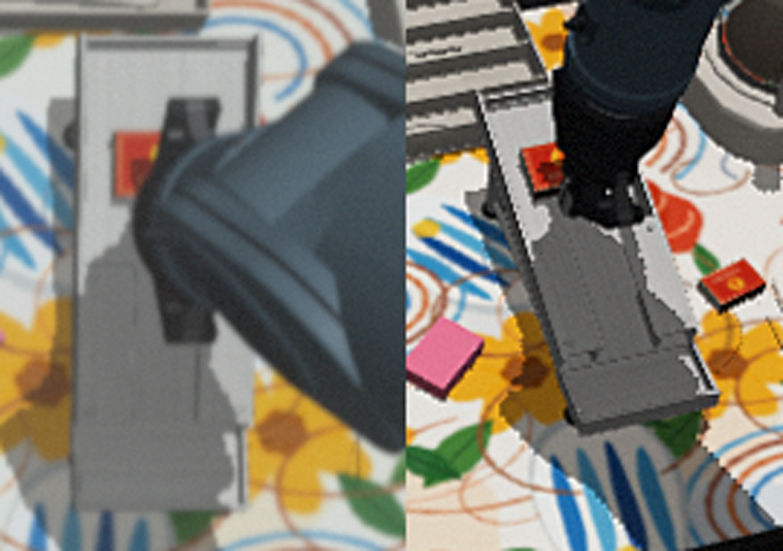

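The box is square and clear of the lips. Its left edge is visible in the top view at about (399,156)–(399,177). Next: back off, rise, open and go over it.

jog_arm(rows=[[[0,-0.6,0],[0,0,0]],[[0,-1.0,-1.5],[0,0,0]],[[0,-1.0,-4.5],[0,0,0]],[[0,-1.0,-5.5],[0,0,0]],[[0,-1.0,-5.5],[0,0,0]]])

```text
time: 4.3
eef_pos: [0.5548, 0.0176, 0.1256]
tool_rot: [2.075, 2.105, 0.261]
contact_force: [0.4, -0.5, -0.4]
grip_width: -0.003
finger_force: 0.0
```

```bash
python3 -c "
from h import *
im=vision.capture('top');t=vision.capture('side')
for px in [(399.5,155.5),(399,177)]:
    print(toc(plane('top',px,.083)))
rs=reds(t,(370,165,410,205)); print(rs)
c=rs[0]
goc([58,0,60])"
```

```text
[72.29 26.39 10.83]
[38.08 28.35 19.36]
((391.48046875, 186.0756072998047), (14.736881256103516, 20.74338150024414), 77.90524291992188)
t 4.4 tcp chute mm [13.43  0.12 67.8 ] shift cm [0.   4.46 0.78] turn deg [ 0.05  0.1  -0.18]
```

jog_arm(rows=[[[0,2.5,0],[0,0,0]],[[0,4.5,0],[0,0,0]],[[0,4.5,0.8],[0,0,0]],[[0,4.5,0.8],[0,0,0]],[[0,4.5,0.8],[0,0,0]]], grip=6.4)

```text
time: 4.9
eef_pos: [0.5982, 0.0183, 0.1261]
tool_rot: [2.078, 2.109, 0.256]
contact_force: [-0.3, 0.1, -0.0]
grip_width: 0.753
finger_force: 0.0
```

```bash
python3 -c "
from h import *
goc([58,0,9])"
```

```text
t 4.9 tcp chute mm [56.63  0.22 59.11] shift cm [-0.01  0.15  5.01] turn deg [-0.12  0.09 -0.14]
```

jog_arm(rows=[[[0,0.1,1.5],[0,0,0]],[[0,0.1,3],[0,0,0]],[[0,0.1,4.2],[0,0,0]],[[0,0.1,5.0],[0,0,0]],[[0,0.1,5.0],[0,0,0]]])

```text
time: 5.4
eef_pos: [0.6126, 0.0186, 0.0778]
tool_rot: [2.077, 2.108, 0.257]
contact_force: [0.1, 0.6, -0.5]
grip_width: 0.75
finger_force: 0.0
```

jog_arm(rows=[[[0,0,0],[0,0,0]],[[0,0,0],[0,0,0]],[[0,0,0],[0,0,0]],[[0,0,0],[0,0,0]],[[0,0,0],[0,0,0]]], grip=3.0, force=20)

```text
time: 5.9
eef_pos: [0.6136, 0.0185, 0.0801]
tool_rot: [2.076, 2.106, 0.26]
contact_force: [-2.5, -0.2, 3.5]
grip_width: 0.43
finger_force: 20.8
```

```bash
python3 -c "
from h import *
goc([58,0,65]);print(robot.state()['finger_force'],robot.state()['contact_force'])"
```

```text
t 5.9 tcp chute mm [60.44  0.09 10.78] shift cm [-0.02 -0.23 -5.42] turn deg [ 0.12  0.08 -0.18]
20.828226506710052 [-2.45 -0.18  3.53]
```

Gripped at about 36.7 mm with 20 N, which is correct. Lifting.

jog_arm(rows=[[[0,0,-1],[0,0,0]],[[0,0,-3],[0,0,0]],[[0,0,-5.5],[0,0,0]],[[0,0,-8],[0,0,0]],[[0,0,-9],[0,0,0]]])

```text
time: 6.4
eef_pos: [0.592, 0.0184, 0.1694]
tool_rot: [2.075, 2.105, 0.262]
contact_force: [-0.2, -0.4, 0.4]
grip_width: 0.432
finger_force: 20.4
```

```bash
cat >> h.py <<'E'
# tray frame from the rim corners; placing keeps tool y = tray x, vertical tool
TP=np.array([.5264,.334,0]); TY=R.from_euler("z",-np.radians(4.5)); TMX=TY.as_matrix()
RP=R.from_matrix(np.c_[TMX[:,1],TMX[:,0],-TMX[:,2]])
def got(mm): go(TP+TMX@(np.array(mm)/1000),RP)
E
python3 -c "
from h import *
got([0,-55,150]);print(robot.state()['finger_force'],robot.state()['grip_width'])
print(TP+TMX@[0,-.055,.1])"
```

```text
t 6.4 tcp chute mm [ 61.07   0.39 102.69] shift cm [26.18 -6.89  0.24] turn deg [14.24 -0.62  5.3 ]
20.357396006584167 0.43188210128692406
[0.52 0.28 0.1 ]
```

jog_arm(rows=[[[4,-1,0],[3,0,1]],[[8,-2,0],[6,0,2]],[[12.5,-3.3,0],[9,0,3]],[[17,-4.5,0],[12,0,4]],[[20,-5.3,0.2],[14.2,-0.6,5.3]]])

```text
time: 6.9
eef_pos: [0.5364, 0.221, 0.1519]
tool_rot: [-2.302, -2.131, 0.003]
contact_force: [0.0, -1.1, 0.3]
grip_width: 0.428
finger_force: 20.3
```

```bash
python3 -c "
from h import *
got([0,-55,60])"
```

```text
t 6.9 tcp chute mm [  6.35 203.92  98.28] shift cm [ 5.68 -1.84  9.21] turn deg [-0.26 -0.09  0.09]
```

jog_arm(rows=[[[2,-0.8,1],[0,0,0]],[[4,-1.4,3],[0,0,0]],[[5.6,-1.8,6],[0,0,0]],[[5.6,-1.8,9],[0,0,0]],[[5.6,-1.8,9],[0,0,0]]])

```text
time: 7.4
eef_pos: [0.5209, 0.2734, 0.0581]
tool_rot: [-2.303, -2.132, 0.014]
contact_force: [0.1, -1.1, -0.5]
grip_width: 0.431
finger_force: 20.3
```

```bash
python3 -c "
from h import *
got([0,-55,16])
for n in ('top','side'): cv2.imwrite(f'pics/{n}4.png',vision.capture(n)[:,:,::-1])
a=cv2.imread('pics/top4.png')[140:310,140:310];b=cv2.imread('pics/side4.png')[180:350,180:350]
cv2.imwrite('pics/c7.png',cv2.resize(np.hstack([a,b]),None,fx=2.3,fy=2.3,interpolation=2))
got([0,-55,16])"
```

```text
t 7.4 tcp chute mm [-30.55 256.62  10.79] shift cm [0.6  0.11 4.2 ] turn deg [-0.5   0.23  0.07]
t 7.5 tcp chute mm [-26.75 257.42  13.8 ] shift cm [ 0.48 -0.2   4.59] turn deg [-0.18  0.04 -0.02]
```

View pics/c7.png

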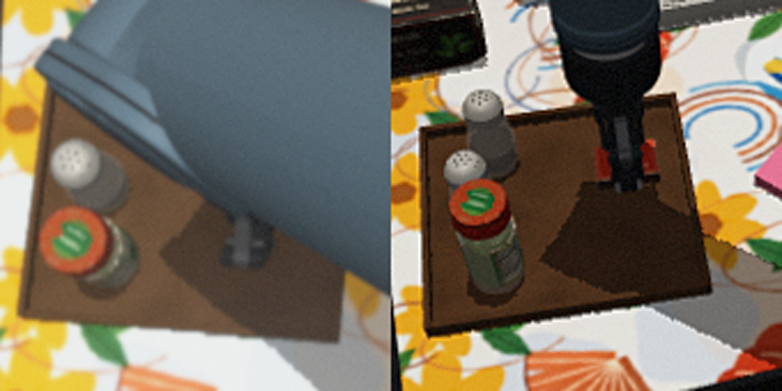

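The box is held level over the empty half, at side crop (628,160), well away from the shakers. Lowering.

jog_arm(rows=[[[0,0,1.5],[0,0,0]],[[0,0,3],[0,0,0]],[[0,0,4],[0,0,0]],[[0,0,4.4],[0,0,0]],[[0,0,4.4],[0,0,0]]])

```text
time: 8.0
eef_pos: [0.5234, 0.2745, 0.0172]
tool_rot: [-2.305, -2.131, 0.004]
contact_force: [0.3, 0.6, -0.3]
grip_width: 0.43
finger_force: 20.4
```

jog_arm(rows=[[[0,0,0.1],[0,0,0]],[[0,0,0.2],[0,0,0]],[[0,0,0.2],[0,0,0]],[[0,0,0.2],[0,0,0]],[[0,0,0.2],[0,0,0]]])

```text
time: 8.5
eef_pos: [0.5239, 0.2749, 0.0161]
tool_rot: [-2.306, -2.131, 0.002]
contact_force: [0.6, -0.1, -0.3]
grip_width: 0.433
finger_force: 20.4
```

jog_arm(rows=[[[0,0,0.05],[0,0,0]],[[0,0,0.1],[0,0,0]],[[0,0,0.15],[0,0,0]],[[0,0,0.15],[0,0,0]],[[0,0,0.15],[0,0,0]]])

```text
time: 9.0
eef_pos: [0.5239, 0.2748, 0.0148]
tool_rot: [-2.306, -2.131, 0.002]
contact_force: [-2.6, -1.0, 5.8]
grip_width: 0.43
finger_force: 21.0
```

Contact at about 6 N. Opening gently, then rising.

jog_arm(rows=[[[0,0,-0.05],[0,0,0]],[[0,0,-0.05],[0,0,0]],[[0,0,-0.05],[0,0,0]],[[0,0,-0.05],[0,0,0]],[[0,0,-0.05],[0,0,0]]], grip=5.4)

```text
time: 9.5
eef_pos: [0.5237, 0.2748, 0.0148]
tool_rot: [-2.306, -2.131, 0.002]
contact_force: [0.7, -0.1, 0.4]
grip_width: 0.634
finger_force: 0.0
```

jog_arm(rows=[[[0,0,-1],[0,0,0]],[[0,0,-4],[0,0,0]],[[0,0,-8],[0,0,0]],[[0,0,-12],[0,0,0]],[[0,0,-16],[0,0,0]]])

```text
time: 10.0
eef_pos: [0.5239, 0.2748, 0.1772]
tool_rot: [-2.305, -2.132, 0.002]
contact_force: [0.9, -0.1, -1.0]
grip_width: 0.634
finger_force: 0.0
```

jog_arm(rows=[[[-5,0,-2],[0,0,0]],[[-10,0,-2],[0,0,0]],[[-15,0,-2],[0,0,0]],[[-18,0,-2],[0,0,0]],[[-18,0,-2],[0,0,0]]])

```text
time: 10.5
eef_pos: [0.5099, 0.0888, 0.1951]
tool_rot: [2.315, 2.123, -0.007]
contact_force: [-0.3, -0.2, 0.3]
grip_width: 0.636
finger_force: 0.0
```

```bash
python3 -c "
from h import *
for n in ('top','side'): cv2.imwrite(f'pics/{n}5.png',vision.capture(n)[:,:,::-1])
a=cv2.imread('pics/top5.png')[140:310,140:310];b=cv2.imread('pics/side5.png')[180:350,180:350]
cv2.imwrite('pics/c8.png',cv2.resize(np.hstack([a,b]),None,fx=2.3,fy=2.3,interpolation=2))"
```

```text
(no output)
```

View pics/c8.png

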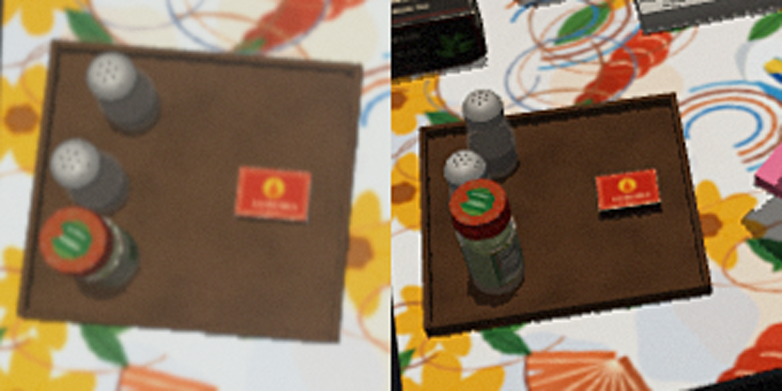

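The box lies flat and label up on the tray floor, at top crop (273,193). The shakers and jar are all standing and the arm is clear.

```bash
python3 -c "
from station import robot
print(robot.finish_job())"
```

```text
the job is handed in; nothing more can be done
None
```

The matchbox was pushed clear of the lips, lifted out and laid flat, right way up, on the tray floor with the shakers and jar still standing; the job was handed in at about 10.6 s, and no verdict came back.

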